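# Push the guide plate home and snap the toggle clamp shut

### The arm

A 6-joint arm with a two-finger parallel gripper is mounted at the origin on the work surface; the furniture and walls round the work are solid. World frame = base frame: x ahead of the robot, y to its left, z up, the work surface at z = 0. Lengths are in mm, angles in rad, forces in N, time in s.
With the tool pointing down it reaches from about 400 to 925 mm from the base axis. Payload 12.5 kg.
Tool frame: the origin (TCP) lies midway between the tips of the shut fingers; the grasp point (between the pads) lies 19 mm behind it (ctrl.grasp_offset is the distance from the TCP to the grasp point, in mm); z points along the fingers, y is the line along which they close (so a half turn about z gives the same grasp; the last joint's range is limited). The gripper opens to 95 mm and grips with 3 to 60 N. Pads are 20 mm wide; open, the fingers measure 119 mm over their backs; the gripper's body (75 mm by 180 mm) begins 59 mm behind the grasp point.
Start: joints at [-1.402, 0.491, 1.559, -0, 1.092, -0.106], TCP at [169.619, -601.561, 214.661] pointing down, gripper open.
Joint ranges: [-3.1, 3.1], [-0.84, 2.19], [0.05, 2.79], [-1.13, 4.28], [0.06, 2.93], [-2.69, 2.69]. Speed limits (rad/s): [2.22, 2.22, 2.79, 3.14, 3.14, 3.14].

### API

Orientations are given as a 3x3 rotation matrix whose columns are the frame's x, y, z axes.
In Python, from workcell import telemetry, vision, workorder, nets, ctrl gives the robot as it stands.
- The arm moves only by the tool carry_out, never from a script. Its argument "increments" is a list of rows, each a list of 2 entries, a list of its own where there are three numbers: the shift along the world's x, y, z in m, then the turn about the world's z in rad. A call has exactly 10 rows; each row is the pose to reach, as a shift and turn from the pose commanded when the call began; what a row does not reach only later rows make up. A row lasts 1/10 s, in which the tool goes at most 50 mm and 8.59 degrees, less where a joint would pass 70% of its speed; a pose out of reach is approached as far as the arm can. A call with a gripper value outside its range is refused whole. "gripper" is the finger opening in m, from 0 to 0.0951, set as the call begins (left out, the last holds). The fingers move at their own pace and stop on an object; "squeeze" is the grip in N (left out, the last holds). Time passes only in rows, so rows that repeat a pose let the fingers close, or fill a call up. It gives the time, the measured TCP pose, the force, the opening and the grip force at its end, in the units of the state.
- telemetry.read_state(): the state, without advancing time (a new reading comes with each control period).
- vision.camera(name): name is "scene" or "top" or "wrist"; returns a dict with "frame" (480x640x3 uint8, red, green, blue), "mtx" (3x3 intrinsics, pixels), "R" (3x3) and "t" (3): a world point X has camera coordinates R X + t. Camera axes: x right, y down, z forward; pixel columns grow to the right and rows downward; lengths in mm; the calibration is good to about 2 mm. The wrist camera is an equidistant fisheye: a pixel r from the principal point sees the ray r / f radians off the axis. A picture is of the moment at which its call begins. There is no depth.
- workorder.finish_job(): hands the job in; it is judged then, once.
Trained networks look in the newest picture that a camera, given by its name, has taken for a name from the list of things; names that differ only in an ending like _2 or _b are one class to them, and where a whole thing is asked for, a point or a joint stands for the part that bears it (a point fixed in the world has none). Each returns a list of dicts, best first, with "conf" (0 to 1); they miss things now and then, are a little off and sometimes report something else, mostly with a low value. They report only what shows in the picture. A call takes as long as a camera call. They do not tell look-alikes from the thing itself.
- nets.spot_in(camera, query): "position" ([row, column] in pixels, amid what is visible of it).
- nets.silhouettes(camera, query): "mask" (480x640 bool, what is visible of it) and "position" ([row, column] in pixels, amid what is visible of it).
The state is a dict: "t": time; "q": joint angles; "dq": joint speeds; "tau": joint torques, N m; "position": TCP position; "ee_rot": TCP orientation; "contact_force": force on the tool from outside, world axes, zero at the start; "wrist_torque": the same for the moment, N m; "width": opening from 0.0 (shut) to 1.0 (fully open); "gripper_force": force on a finger pad.
Only numpy, scipy, OpenCV 4.12 (cv2) and the standard library are available. Lean on these libraries where they do the work, as an engineer would, in place of code of your own. Each camera call takes 0.05 s, during which the arm holds its last target. There are 200 camera calls.

### The job

With the fingertips, push the white drill-guide plate along its channel on the jig board until it sits fully home against the stop block; only then push the toggle clamp's red handle over and down until it snaps into lock and its rubber foot holds the plate. Only push: do not lift or tip the plate, and leave the things around undisturbed.

Things in the scene. Friction and masses are not known exactly. Their poses are not given: they have to be found in the camera images.
- jig: Plywood jig board fixed to the table, 220 (x) x 310 (y) x 15 mm thick, yaw within 0.4 rad. Origin: centre of its underside; x away from the robot, y left, z up. On its right, a channel along x (centre line y = -75 mm) between two aluminium rails, 10 mm tall, inner faces 114 mm apart, ends at a stop block. On its left, at x = +62 mm, stands a toggle clamp that works in the jig's y-z plane.
- stop (a point): Centre of the foot of the stop block's near face, on the board's top (jig x = 80, y = -75, z = 15 mm); axes as the jig's. The aluminium block is 24 mm tall and 138 mm wide.
- plate: White drill-guide plate with brass bushes, 110 x 110 x 16 mm, 0.19 to 0.35 kg, loose in the channel on the board's top, 2 mm of play to each rail, 30 to 50 mm short of the stop at the start. Origin at the centre of its underside, x towards the stop, z up. It slides with 2 to 6 N, or more if it rubs on a rail.
- plate_near (a point): Middle of the plate's near edge face (the one towards the robot), at half its thickness, 8 mm above the board's top: the place to push.
- plate_far (a point): Middle of the plate's far lower edge, which meets the point 'stop' when the plate is home.
- handle_hinge (a point): Pivot of the clamp's handle (jig x = 62, y = 45, z = 50 mm); the hinge axis is the jig's x. The red handle reaches left from it, the clamp's steel arm right over the channel. Push from between arm and handle, on the grip's right-hand (upper) side: to the left, then downwards along its arc.
- handle_grip (a point): Point on the centre line of the red handle grip, 85 mm from the pivot; the grip is a rounded bar, 20 mm wide (along the jig's x) and 13 mm thick, from 33 to 105 mm from the pivot. It moves with the handle. The place to push.
- handle (a joint): Handle swing, rad. 0 = open: it leans left, 1.2 rad (69 deg) above level, the arm raised 50 deg. 1.2 = locked: it lies level, pointing left (jig's +y), the arm down. A spring resists with up to about 9 N at the grip point until the dead point at 0.95; let go earlier, the handle springs back open; past it, it snaps to 1.2 by itself and stays.
- clamp_foot: Black rubber foot, 18 mm across, on a sprung bolt near the end of the clamp's arm, 75 mm from the arm's pivot (its origin is at that pivot: jig x = 62, y = 30, z = 50 mm). Locked, it presses with about 4 N on the plate's top, 18 mm from the stop; with the plate at its start there is nothing under it.
- wax_block: Bystander: amber block of beeswax, 30 x 46 x 19, lying on the front left part of the board (sizes in mm); origin at the centre of its underside.
- bobbin_0: Bystander: metal bobbin with red thread, 25 across, 12 high, lying on the board in front of the clamp (sizes in mm); origin at the centre of its underside.
- pattern_weight_1: Bystander: turned steel weight, 50 across, 24 high, on the table to the right of the jig (sizes in mm); origin at the centre of its underside.
- tailor_chalk: Bystander: blue wedge of chalk, 40 x 49 x 8, on the table to the left of the jig (sizes in mm); origin at the centre of its underside.
- thread_cone_2: Bystander: red thread cone, 54 across, 105 tall, standing on the table to the right of the jig (sizes in mm); origin at the centre of its underside.
- thread_snips: Bystander: orange-handled thread snips, 21 x 99 x 8, lying on the table to the left of the jig (sizes in mm); origin at the centre of its underside.
Mind the look-alikes: they are no part of the job. There is more than one size of the plate; the job needs the smaller.

How it is judged:
By the outcome, as a careful person would: the job done as asked, in the order asked, and still so for the second after the job is handed in, with the robot touching nothing.
It also fails if it takes over 42 s, if anything falls off the work surface, if the arm or the gripper's body presses on something with over 40 N, if the wrist force passes 120 N, or if a joint passes its speed limit or range.

## Working session

There is one attempt and no reset: what is moved stays moved. The work goes in short steps, Python scripts to look and compute and a tool call to move; the robot and the scene stay as the last step left them, time stands still between calls to the robot, and variables do not carry over. Pictures are saved under pics/ and viewed, at most 10 in all, crops included, and the job is handed in when it is done.

Besides the shell and the picture viewer there is one more tool, called after ">>>" as name(argument=value, ...) on one line, values as JSON. carry_out: Moves the arm, as the interface text tells. Its arguments: {"type":"object","properties":{"increments":{"type":"array"},"gripper":{"type":"number"},"squeeze":{"type":"number"}},"required":["increments"]}

```bash
mkdir -p pics; ls
python3 - <<'E'
from workcell import telemetry, vision, nets
import cv2,numpy as np
s=telemetry.read_state();print(s)
for c in("scene","top"):
    d=vision.camera(c);cv2.imwrite(f"pics/{c}0.png",d["frame"][:,:,::-1]);print(c,d["mtx"],d["R"],d["t"])
    for q in("jig","plate","handle","clamp_foot","wax_block","bobbin_0","stop","plate_near","plate_far","handle_hinge","handle_grip"):
        try: print(c,q,[(np.round(r["position"]),round(r["conf"],2)) for r in nets.spot_in(c,q)][:3])
        except Exception as e: print(q,e)
E
```

```text
pics
{'t': 0.0, 'q': array([-1.40158687e+00,  4.91556256e-01,  1.55949349e+00, -1.42191534e-06,
        1.09168598e+00, -1.05585111e-01]), 'dq': array([-1.65668518e-03, -2.81686881e-05, -1.10066759e-05,  4.42788716e-04,
        5.47229973e-04,  2.52788356e-04]), 'tau': array([-1.59895280e-03, -6.12655878e+01, -2.58182448e+01,  6.92019006e-02,
        4.82033542e-02, -7.17200328e-05]), 'position': array([ 169.57934601, -601.2820586 ,  214.04863589]), 'ee_rot': array([[ 9.62480795e-01,  2.71349739e-01, -1.93739569e-04],
       [ 2.71349782e-01, -9.62480143e-01,  1.12652766e-03],
       [ 1.19212499e-04, -1.13683243e-03, -9.99999347e-01]]), 'contact_force': array([ 0.90306111,  0.733872  , -0.23637582]), 'wrist_torque': array([-0.00525146,  0.01231078,  0.00456259]), 'gripper_force': 0.0, 'width': 0.9997395874437257}
scene [[466.46731187   0.         324.29003889]
 [  0.         466.46731187 237.92764956]
 [  0.           0.           1.        ]] [[-0.78143697 -0.62390716  0.00980337]
 [-0.4744701   0.58391822 -0.65872425]
 [ 0.40525841 -0.51940289 -0.75232058]] [454.35288816 335.88303
[... 896 characters left out ...]
9559126]] [ -21.85309702  581.34222674 1055.16410561]
top jig [(array([248., 289.]), 0.92)]
top plate [(array([271., 328.]), 0.89), (array([240., 457.]), 0.64)]
top handle []
top clamp_foot [(array([227., 316.]), 0.61), (array([222., 271.]), 0.48)]
top wax_block [(array([280., 258.]), 0.72), (array([270., 331.]), 0.47), (array([248., 287.]), 0.16)]
top bobbin_0 [(array([281., 282.]), 0.42)]
top stop [(array([248., 291.]), 0.84)]
top plate_near [(array([272., 330.]), 0.92), (array([238., 462.]), 0.8), (array([249., 289.]), 0.45)]
top plate_far [(array([240., 460.]), 0.91), (array([270., 327.]), 0.72)]
top handle_hinge [(array([249., 287.]), 0.58)]
top handle_grip [(array([221., 273.]), 0.79)]
```

View pics/scene0.png

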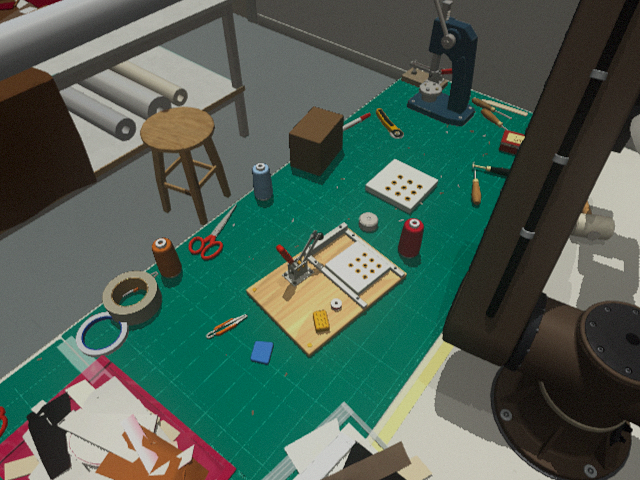

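View pics/top0.png

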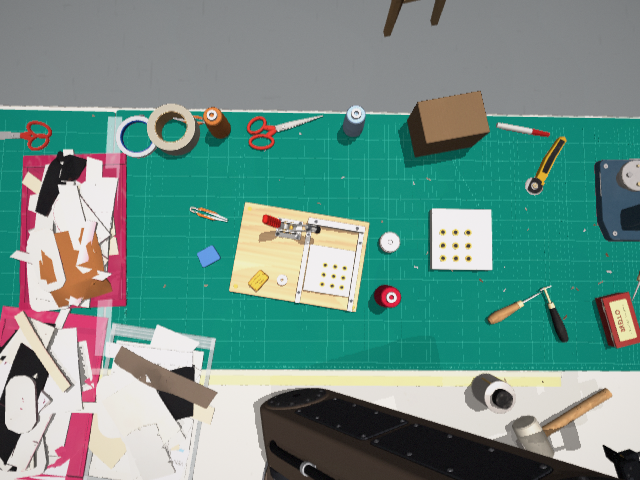

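The scene view shows the jig around (288,315), with its red handle at (251,285). Candidates for the plate in the top view (row,col) are:
- the plate in the channel at (271,328)
- a larger look-alike lying free on the mat at (240,460)

I choose the one in the channel. Candidates for the handle are the red grip at (220,270) and the red cone at (297,388), which is a bystander. Next I measure the jig and check in a close crop.

```bash
cat > h.py <<'E'
from workcell import telemetry, vision, nets
import cv2,numpy as np
def unproj(d,uv,z):
    uv=np.atleast_2d(uv).astype(float)
    r=np.c_[uv,np.ones(len(uv))]@np.linalg.inv(d["mtx"]).T@d["R"]
    c=-d["R"].T@d["t"]
    return c+r*((z-c[2])/r[:,2])[:,None]
def proj(d,X):
    p=(np.atleast_2d(X)@d["R"].T+d["t"])@d["mtx"].T
    return p[:,:2]/p[:,2:]
def jig2w(P,xy,yaw):
    c,s=np.cos(yaw),np.sin(yaw)
    return np.atleast_2d(P)@np.array([[c,s,0],[-s,c,0],[0,0,1]])+np.r_[xy,0]
E
cat > m.py <<'E'
from h import *
res={}
for c in("scene","top"):
    d=vision.camera(c)
    for q,z in(("jig",15),("plate",31)):
        for r in nets.silhouettes(c,q):
            m=r["mask"].astype(np.uint8);cs,_=cv2.findContours(m,0,1)
            k=max(cs,key=cv2.contourArea)[:,0]
            w=unproj(d,k,z)[:,:2].astype(np.float32)
            (x,y),(a,b),t=cv2.minAreaRect(w)
            print(c,q,round(r["conf"],2),np.round(r["position"]),"xy",round(x,1),round(y,1),"size",round(a),round(b),"ang",round(t,2),"median",np.round(np.mean(unproj(d,np.argwhere(m)[:,::-1],z),0)))
E
python3 m.py
```

```text
scene jig 0.83 [290. 316.] xy 557.7 43.8 size 322 278 ang 81.04 median [540.  74.  15.]
scene plate 0.8 [184. 402.] xy 572.4 -330.7 size 169 156 ang 89.53 median [ 571. -327.   31.]
scene plate 0.67 [269. 358.] xy 498.9 -21.7 size 118 117 ang 81.59 median [498. -20.  31.]
top jig 0.65 [248. 290.] xy 532.9 47.4 size 309 221 ang 81.7 median [542.  62.  15.]
top jig 0.56 [241. 391.] xy 570.4 -170.1 size 49 49 ang 89.98 median [ 569. -170.   15.]
top jig 0.36 [280. 281.] xy 476.8 88.2 size 22 24 ang 0.61 median [476.  88.  15.]
top plate 0.96 [272. 330.] xy 499.9 -23.8 size 114 114 ang 81.21 median [500. -24.  31.]
top plate 0.86 [242. 456.] xy 578.6 -339.7 size 151 148 ang 89.34 median [ 578. -340.   31.]
top plate 0.65 [248. 290.] xy 532.3 45.7 size 307 219 ang 81.15 median [540.  61.  31.]
```

Run:
```python
from h import *
xy,yaw=(533,47),-.147
sq=lambda x0,x1,y0,y1,z:[(x0,y0,z),(x1,y0,z),(x1,y1,z),(x0,y1,z)]
o=[]
for c,(r0,c0) in(("top",(190,220)),("scene",(210,240))):
    d=vision.camera(c);f=np.ascontiguousarray(d["frame"][:,:,::-1])[r0:r0+150,c0:c0+180]
    f=cv2.resize(f,None,fx=4,fy=4,interpolation=cv2.INTER_CUBIC)[:,:]
    P=lambda X:((proj(d,jig2w(np.array(X,float),xy,yaw))-[c0,r0]+.5)*4).astype(int)
    for q,col in((sq(-110,110,-155,155,15),(255,0,0)),(sq(-77,33,-130,-20,31),(0,0,255)),(sq(80,80,-144,-6,15),(255,0,255))):cv2.polylines(f,[P(q)],True,col,1)
    for p in((62,45,50),(62,75.8,129.2),(62,45+105*np.cos(1.2),50+105*np.sin(1.2)),(62,30-75*.643,50+75*.766)):cv2.circle(f,tuple(map(int,P([p])[0])),4,(0,255,0),1)
    cv2.imwrite(f"pics/ov_{c}.png",f)
```

```text
(no output)
```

View pics/ov_top.png

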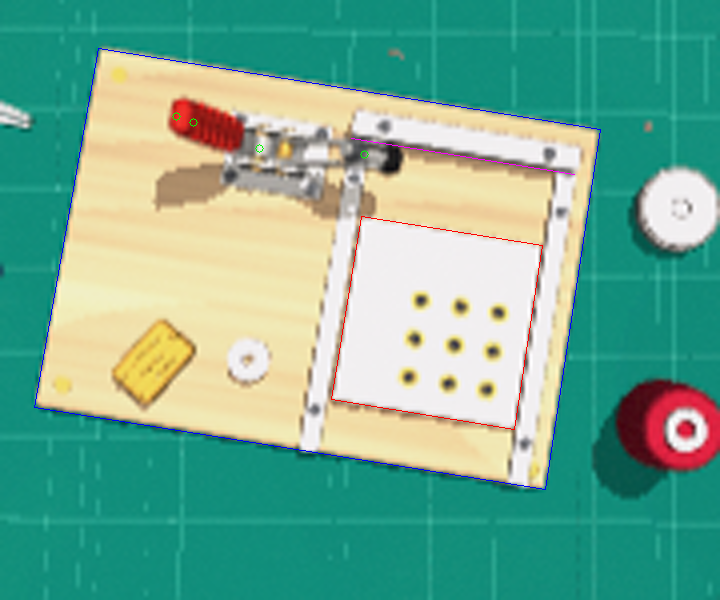

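View pics/ov_scene.png

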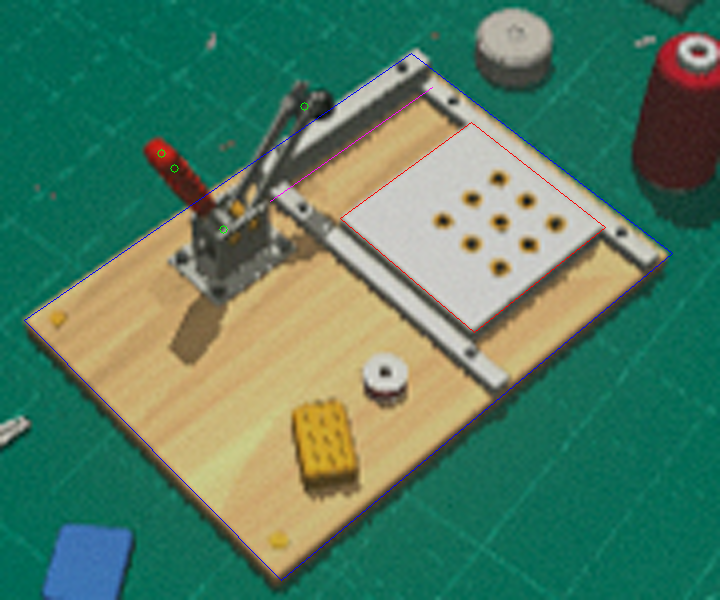

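The overlays agree to within about 2 mm: board, plate and stop lines coincide, as do the hinge and grip circles. The plate in the channel is the small one, roughly 47 mm short of the stop. The thread cone stands close to the right side, so I check gripper-body clearance before moving.

Run:
```python
from h import *
d=vision.camera("top")
xy,yaw=(533,47),-.147
w=unproj(d,[391.7,297.3],105)[0];c,s=np.cos(yaw),np.sin(yaw)
v=w[:2]-xy;print("cone",w,"jig",c*v[0]+s*v[1],-s*v[0]+c*v[1])
s0=telemetry.read_state();p=s0["position"]
for n,q in(("above",(-102,-75,140)),("pre",(-102,-75,20)),("touch",(-87,-75,20)),("home",(-40,-75,20))):
    W=jig2w(np.array(q,float),xy,yaw)[0];print(n,W.round(1),(W-p).round(1))
R=s0["ee_rot"];print("turn",yaw-np.arctan2(-R[0,1]*-1*-1,-R[1,1]) , "tool -y yaw",np.arctan2(R[0,1],-R[1,1]))
```

```text
cone [ 440.64574381 -161.04475591  105.        ] jig -60.8856552937879 -219.32821541286796
above [421.1 -12.3 140. ] [251.5 589.3 -74.7]
pre [421.1 -12.3  20. ] [ 251.5  589.3 -194.7]
touch [436.  -14.4  20. ] [ 266.3  587.1 -194.7]
home [482.4 -21.3  20. ] [ 312.8  580.2 -194.7]
turn 0.1278195903029706 tool -y yaw 0.2748195903029706
```

>>> carry_out(increments=[[[0.03,0.035,0],-0.04],[[0.065,0.07,0],-0.08],[[0.1,0.105,0],-0.12],[[0.13,0.14,0],-0.17],[[0.16,0.18,0],-0.21],[[0.18,0.225,0],-0.25],[[0.2,0.27,0],-0.29],[[0.22,0.315,0],-0.33],[[0.235,0.36,0],-0.38],[[0.25,0.4,0],-0.422]], gripper=0, squeeze=20)

```text
t: 2.65
position: [419.9, -199.4, 214.9]
ee_rot: [[0.989, -0.148, 0.0], [-0.148, -0.989, -0.0], [0.0, 0.0, -1.0]]
contact_force: [1.1, -0.4, 0.5]
width: 0.218
gripper_force: 0.0
```

>>> carry_out(increments=[[[0,0.04,0],0],[[0.001,0.08,0],0],[[0.001,0.12,0],0],[[0.001,0.16,0],0],[[0.001,0.189,0],0],[[0.001,0.189,-0.03],0],[[0.001,0.189,-0.06],0],[[0.001,0.189,-0.08],0],[[0.001,0.189,-0.08],0],[[0.001,0.189,-0.08],0]])

```text
t: 3.65
position: [420.8, -12.6, 135.1]
ee_rot: [[0.989, -0.147, -0.0], [-0.147, -0.989, -0.0], [-0.0, 0.0, -1.0]]
contact_force: [1.2, -0.1, -0.1]
width: 0.007
gripper_force: 0.0
```

>>> carry_out(increments=[[[0,0,-0.04],0],[[0,0,-0.075],0],[[0,0,-0.1],0],[[0,0,-0.114],0],[[0,0,-0.114],0],[[0.003,-0.0004,-0.114],0],[[0.006,-0.0009,-0.114],0],[[0.009,-0.0013,-0.114],0],[[0.01,-0.0015,-0.114],0],[[0.01,-0.0015,-0.114],0]])

```text
t: 4.65
position: [431.0, -14.1, 21.0]
ee_rot: [[0.989, -0.147, 0.001], [-0.147, -0.989, -0.0], [0.001, 0.0, -1.0]]
contact_force: [0.6, -0.5, 0.4]
width: 0.001
gripper_force: 0.0
```

Run:
```python
from h import *
s=telemetry.read_state();print(s["position"],s["contact_force"])
d=vision.camera("wrist");a=cv2.resize(d["frame"],(400,300))
e=vision.camera("scene");b=cv2.resize(e["frame"][190:340,250:450],(400,300))
cv2.imwrite("pics/near.png",np.hstack([a,b])[:,:,::-1])
```

```text
[430.96052034 -14.11483333  21.02981095] [ 0.58360929 -0.5148337   0.43788275]
```

View pics/near.png

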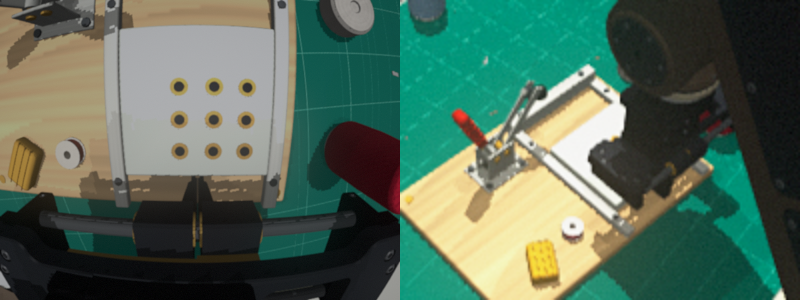

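The left half (wrist view) shows the shut fingers centred between the rails at the bottom of the white plate (around (198,190)). The view also shows clear space to the cone and clamp. Now I push.

>>> carry_out(increments=[[[0.004,-0.0006,0],0],[[0.008,-0.0012,0],0],[[0.012,-0.0018,0],0],[[0.016,-0.0024,0],0],[[0.02,-0.003,0],0],[[0.024,-0.0036,0],0],[[0.028,-0.0041,0],0],[[0.032,-0.0047,0],0],[[0.036,-0.0053,0],0],[[0.04,-0.0059,0],0]])

```text
t: 5.75
position: [471.0, -20.0, 20.6]
ee_rot: [[0.989, -0.147, 0.0], [-0.147, -0.989, -0.0], [0.0, 0.0, -1.0]]
contact_force: [-1.2, 0.4, -0.8]
width: 0.006
gripper_force: 0.6
```

>>> carry_out(increments=[[[0.001,-0.0001,0],0],[[0.002,-0.0003,0],0],[[0.003,-0.0004,0],0],[[0.004,-0.0006,0],0],[[0.005,-0.0007,0],0],[[0.006,-0.0009,0],0],[[0.007,-0.001,0],0],[[0.007,-0.001,0],0],[[0.007,-0.001,0],0],[[0.007,-0.001,0],0]])

```text
t: 6.75
position: [477.9, -21.0, 20.7]
ee_rot: [[0.989, -0.147, 0.001], [-0.147, -0.989, -0.0], [0.001, 0.0, -1.0]]
contact_force: [0.0, 0.5, -0.5]
width: 0.002
gripper_force: 0.0
```

>>> carry_out(increments=[[[0.001,-0.0001,0],0],[[0.002,-0.0003,0],0],[[0.003,-0.0004,0],0],[[0.004,-0.0006,0],0],[[0.0045,-0.0007,0],0],[[0.005,-0.0007,0],0],[[0.0055,-0.0008,0],0],[[0.006,-0.0009,0],0],[[0.006,-0.0009,0],0],[[0.006,-0.0009,0],0]])

```text
t: 7.75
position: [481.1, -21.4, 20.5]
ee_rot: [[0.989, -0.147, -0.005], [-0.147, -0.989, 0.001], [-0.006, -0.0, -1.0]]
contact_force: [-11.3, 2.1, 7.8]
width: 0.003
gripper_force: 5.9
```

Run:
```python
from h import *
s=telemetry.read_state();print(s["position"],s["contact_force"])
d=vision.camera("wrist")
cv2.imwrite("pics/near2.png",cv2.resize(d["frame"][0:340,100:520],(800,648))[:600,:,::-1])
```

```text
[481.10074549 -21.36654881  20.4901315 ] [-11.32395203   2.05314824   7.77660337]
```

View pics/near2.png

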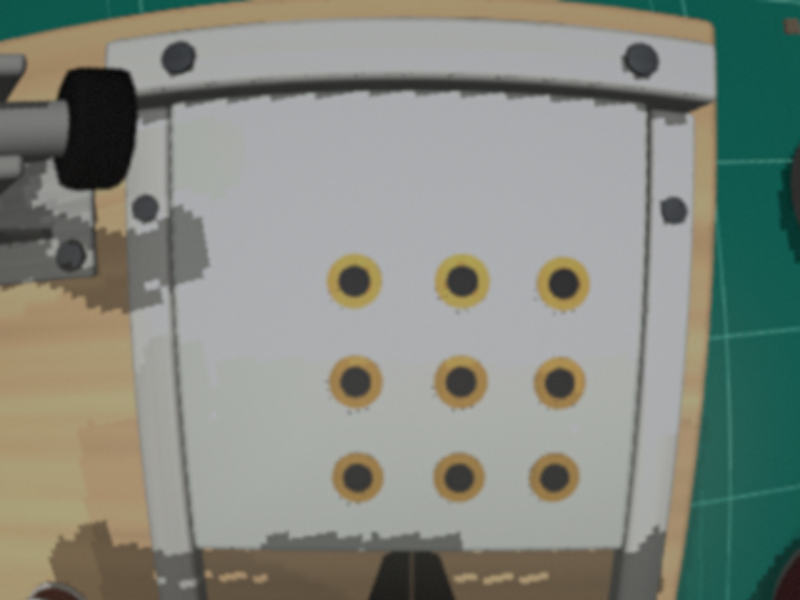

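The plate's far edge lies flush along the stop (row ~95) with no visible gap and square to the rails. The force rose to 11 N while blocked, and the TCP is where home was predicted. I back off level, then rise and work out the handle arc.

>>> carry_out(increments=[[[-0.004,0.0006,0],0],[[-0.012,0.0018,0],0],[[-0.025,0.0037,0],0],[[-0.025,0.0037,0.02],0],[[-0.025,0.0037,0.06],0],[[-0.025,0.0037,0.1],0],[[-0.025,0.0037,0.14],0],[[-0.025,0.0037,0.18],0],[[-0.025,0.0037,0.18],0],[[-0.025,0.0037,0.18],0]])

```text
t: 8.8
position: [458.6, -18.2, 201.1]
ee_rot: [[0.989, -0.147, 0.002], [-0.147, -0.989, -0.001], [0.002, 0.0, -1.0]]
contact_force: [-0.1, 0.3, -0.7]
width: 0.005
gripper_force: 0.0
```

Run:
```python
from h import *
xy,yaw=(533,47),-.147
s=telemetry.read_state();p=s["position"];print(p)
import cv2
for c in("top","scene"):
    d=vision.camera(c)
    print(c,[(np.round(r["position"],1),round(r["conf"],2)) for r in nets.spot_in(c,"handle_grip")],"expected",proj(d,jig2w(np.array([62,75.8,129.2]),xy,yaw)))
    r=nets.silhouettes(c,"plate")
    for k in r: print(k["conf"],k["position"],unproj(d,np.argwhere(k["mask"])[:,::-1],31).mean(0).round(1))
print("home plate centre",jig2w(np.array([25,-75,31.]),xy,yaw))
first=None
for th in(1.2,1.0,.8,.6,.4,.25,.1,0):
    y=45+85*np.cos(th)-6.5*np.sin(th)-12;z=50+85*np.sin(th)+6.5*np.cos(th)
    W=jig2w(np.array([62,y,z]),xy,yaw)[0]
    if first is None:
        first=W;pre=jig2w(np.array([62,y-14,z]),xy,yaw)[0];print("pre",pre.round(1),(pre-p).round(1))
    print(th,W.round(1),(W-pre).round(1))
```

```text
[458.6452998  -18.16366305 201.05598342]
top [(array([221.9, 273.2]), 0.66)] expected [[267.9171571  220.23286231]]
0.87 [245.8, 335.6] [556.8 -35.6  31. ]
0.69 [239.9, 455.7] [ 577.7 -340.1   31. ]
scene [(array([256.5, 284.4]), 0.73), (array([288. , 310.4]), 0.68)] expected [[283.01214072 251.74850299]]
0.75 [253.1, 342.1] [544.9 -26.9  31. ]
0.6 [195.1, 416.2] [ 517.2 -321.2   31. ]
home plate centre [[546.74503721 -30.85289945  31.        ]]
pre [600.7  81.2 131.6] [142.1  99.4 -69.5]
1.2 [602.8  95.  131.6] [ 2.1 13.8  0. ]
1.0 [605.1 110.6 125. ] [ 4.4 29.4 -6.5]
0.8 [607.2 124.5 115.5] [  6.4  43.3 -16.1]
0.6 [608.9 136.3 103.4] [  8.2  55.1 -28.2]
0.4 [610.3 145.5  89.1] [  9.5  64.3 -42.5]
0.25 [611.  150.4  77.3] [ 10.3  69.3 -54.3]
0.1 [611.5 153.6  65. ] [ 10.7  72.4 -66.6]
0 [611.6 154.6  56.5] [ 10.9  73.5 -75.1]
```

>>> carry_out(increments=[[[0.03,0.02,0],0],[[0.06,0.042,0],0],[[0.09,0.063,0],0],[[0.12,0.084,0],0],[[0.142,0.099,0],0],[[0.142,0.099,0],0],[[0.142,0.099,-0.03],0],[[0.142,0.099,-0.06],0],[[0.142,0.099,-0.07],0],[[0.142,0.099,-0.07],0]])

```text
t: 10.1
position: [599.7, 80.4, 129.4]
ee_rot: [[0.989, -0.147, -0.003], [-0.147, -0.989, -0.0], [-0.003, 0.001, -1.0]]
contact_force: [-0.0, -0.6, 0.3]
width: 0.003
gripper_force: 0.0
```

Run:
```python
from h import *
s=telemetry.read_state();print(s["position"],s["contact_force"])
d=vision.camera("wrist");a=cv2.resize(d["frame"],(400,300))
e=vision.camera("scene");b=cv2.resize(e["frame"][190:310,230:390],(400,300))
cv2.imwrite("pics/h1.png",np.hstack([a,b])[:,:,::-1])
```

```text
[599.67645825  80.42883432 129.38970478] [-0.04156225 -0.64526306  0.25078211]
```

View pics/h1.png

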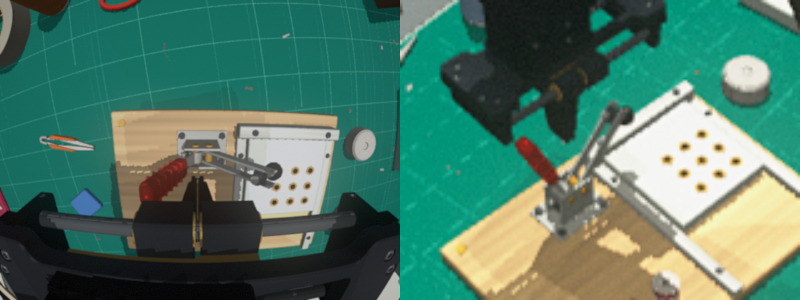

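Fingertips hang between the arm and the red grip (right half: tip ~(565,135), grip ~(535,155)), and the plate still sits at the stop. Now I push along the arc.

>>> carry_out(increments=[[[0.001,0.008,0],0],[[0.002,0.014,0],0],[[0.003,0.022,-0.003],0],[[0.004,0.03,-0.006],0],[[0.005,0.037,-0.01],0],[[0.006,0.044,-0.015],0],[[0.007,0.05,-0.021],0],[[0.008,0.056,-0.028],0],[[0.008,0.056,-0.028],0],[[0.008,0.056,-0.028],0]])

```text
t: 11.2
position: [609.5, 137.8, 103.6]
ee_rot: [[0.989, -0.146, 0.003], [-0.146, -0.989, 0.0], [0.002, -0.0, -1.0]]
contact_force: [0.8, -0.4, 8.0]
width: 0.002
gripper_force: 3.4
```

Run:
```python
from h import *
s=telemetry.read_state();print(s["position"],s["contact_force"])
e=vision.camera("scene");b=cv2.resize(e["frame"][190:310,230:390],(640,480))
cv2.imwrite("pics/h2.png",b[:,:,::-1])
```

```text
[609.45148545 137.77400701 103.61678115] [ 0.80918791 -0.40153878  7.9726176 ]
```

View pics/h2.png

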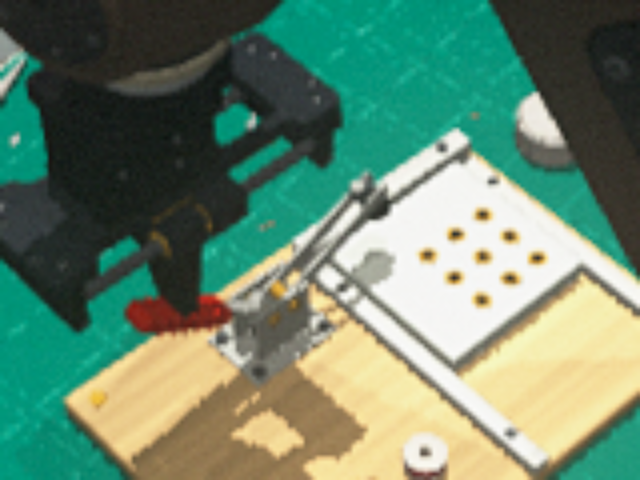

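The grip is pressed about halfway down (tip on red grip at (185,305)), with 8 N up on the tool. I continue.

>>> carry_out(increments=[[[0.0005,0.004,-0.006],0],[[0.001,0.007,-0.012],0],[[0.0015,0.01,-0.018],0],[[0.002,0.012,-0.024],0],[[0.002,0.013,-0.03],0],[[0.002,0.014,-0.036],0],[[0.002,0.015,-0.041],0],[[0.002,0.015,-0.045],0],[[0.002,0.015,-0.045],0],[[0.002,0.015,-0.045],0]])

```text
t: 12.25
position: [610.6, 151.8, 57.5]
ee_rot: [[0.989, -0.147, -0.0], [-0.147, -0.989, -0.0], [-0.0, 0.0, -1.0]]
contact_force: [0.0, -0.2, -0.2]
width: 0.002
gripper_force: 0.0
```

>>> carry_out(increments=[[[0,0,0.01],0],[[0,0,0.04],0],[[0,0,0.07],0],[[0,0,0.11],0],[[0,0,0.15],0],[[0,0.04,0.15],0],[[0,0.08,0.15],0],[[0,0.12,0.15],0],[[0,0.12,0.15],0],[[0,0.12,0.15],0]])

```text
t: 13.25
position: [610.3, 272.5, 208.1]
ee_rot: [[0.989, -0.145, 0.0], [-0.145, -0.989, -0.0], [0.0, 0.0, -1.0]]
contact_force: [0.4, -0.2, -0.2]
width: 0.004
gripper_force: 0.0
```

Run:
```python
from h import *
s=telemetry.read_state();print(s["t"],s["position"],s["contact_force"])
e=vision.camera("scene");b=cv2.resize(e["frame"][190:340,230:400],(400,353))
d=vision.camera("top");a=cv2.resize(d["frame"][190:340,220:390],(400,353))
cv2.imwrite("pics/end.png",np.hstack([a,b])[:,:,::-1])
```

```text
13.25 [610.28397044 272.46743231 208.08981726] [ 0.4388806  -0.16650389 -0.2173625 ]
```

View pics/end.png

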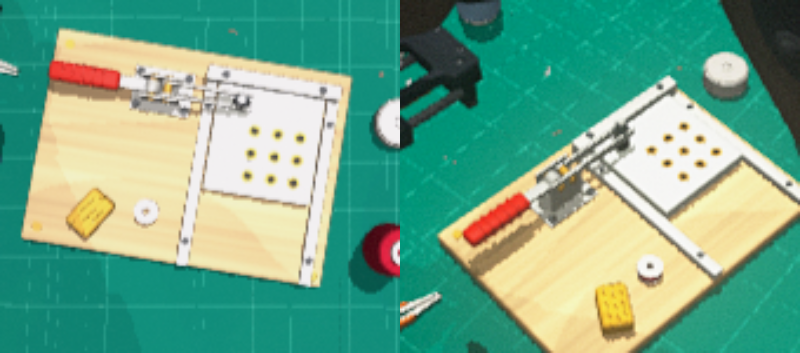

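The handle lies level at (85,75) in the left half, and the foot sits on the plate at (240,102). The bystanders are where they were. One number check that the plate is home before handing in.

Run:
```python
from h import *
xy,yaw=np.array((533,47)),-.147
d=vision.camera("top");c,s=np.cos(yaw),np.sin(yaw)
r=nets.silhouettes("top","plate")
for k in r[:2]:
    w=unproj(d,np.argwhere(k["mask"])[:,::-1],31)[:,:2]-xy
    j=np.c_[c*w[:,0]+s*w[:,1],-s*w[:,0]+c*w[:,1]]
    print(k["conf"],np.percentile(j,[.5,50,99.5],axis=0).round(1))
# near edge brightness along jig x, expected at -30
g=cv2.cvtColor(d["frame"],6+1)
for y in(-110,-75,-40):
    xs=np.arange(-38,-22,2.);uv=proj(d,jig2w(np.c_[xs,np.full(8,y),np.full(8,31.)],xy,yaw)).astype(np.float32)
    print(y,cv2.remap(d["frame"],uv[:,0],uv[:,1],1)[:,0,2].tolist())
    xs=np.arange(68,92,2.);uv=proj(d,jig2w(np.c_[xs,np.full(12,y),np.full(12,31.)],xy,yaw)).astype(np.float32)
    print("  far",cv2.remap(d["frame"],uv[:,0],uv[:,1],1)[:,0,2].tolist())
```

```text
0.56 [[ -29.6 -129.3]
 [  22.7  -75.9]
 [  78.8  -20.1]]
0.28 [[ 53.8  42.9]
 [ 64.3 109.5]
 [ 74.9 153.6]]
-110 [193, 187, 157, 126, 140, 223, 239, 241]
  far [241, 241, 241, 241, 239, 194, 155, 187, 232, 241, 241, 241]
-75 [196, 189, 145, 111, 168, 229, 241, 241]
  far [242, 241, 241, 241, 238, 217, 144, 205, 233, 241, 241, 241]
-40 [196, 186, 156, 122, 151, 209, 236, 241]
  far [137, 143, 200, 229, 239, 206, 173, 204, 236, 240, 241, 241]
```

The plate spans jig x from -30 to +79/80 mm and sits square, so it is home.

```bash
python3 -c "
from workcell import workorder;print(workorder.finish_job())"
```

```text
the job is handed in; nothing more can be done
None
```

The plate sits home against the stop, the toggle clamp is locked with its foot on the plate, the cameras show the bystanders on the board in place, and the job was handed in at about 13 s.

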